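# Move the lift-off door from the scrapped case to the repaired one

### The job

The door on the scrapped instrument case is wanted on the repaired one, the open case with the circuit board in it. Squeeze the door's two sprung hinge-pin tabs together, draw its barrel forward from under the keeper hooks and lift it off; then set it in the other case's saddle, slide it fully home under the hooks and let both pins spring right out into their holes, so that the door lies closed there. Never force the door against either case, and leave the other things on the bench alone.

Things in the scene. Friction and masses are not known exactly. Their poses are not given: they have to be found in the camera images.
- door: Aluminium door with vent slots, 0.1 to 0.25 kg, lying closed on the scrapped case. Origin: middle of the hinge line, the axis of a round steel barrel 16 mm across and 132 mm long (along y). z up; the plate reaches from the barrel to x = -113 mm, is 154 mm wide, 3 mm thick, its underside 2 mm above the hinge line. It is held and carried by its two finger tabs.
- pin_left (a joint): Hinge pin at the door's +y end, 8 mm across, nose bevelled 0.8 mm, moved by the +y tab. 0: sprung right out, its nose 11 mm past the barrel's end; 0.012 (m): squeezed fully in, nose inside the barrel. Spring 3 N when out, 8 N when in.
- pin_right (a joint): The same pin at the door's -y end, moved by the -y tab the other way; same values.
- pin_left_tab (a point): Outer face of the +y finger tab, 29 mm above the hinge line, where a finger presses; moves with the tab. Dark steel plate 18 mm wide (door x), 5 mm thick, standing from the barrel to 42 mm above the hinge line. Face at door y = +29 mm when out, +17 mm when squeezed in. Keep fingertips 10 mm above the hinge line to clear barrel and plate.
- pin_right_tab (a point): Outer face of the -y finger tab, likewise, at door y = -29 mm when out and -17 mm when squeezed in. Between the tabs stands a dark spring housing 22 mm wide, 22 mm high.
- scrap_case: Grey steel instrument case fixed to the bench, 142 x 164 mm, 73 mm high, open-topped. Origin: centre of its underside; x points from its front plate to its hinge side, z up. Its rim is at z = 73 mm; on the +x side the top steps down to a ledge at z = 60 mm with the hinge saddle. This one is empty and carries the door at the start.
- good_case: Grey steel instrument case fixed to the bench, 142 x 164 mm, 73 mm high, open-topped. Origin: centre of its underside; x points from its front plate to its hinge side, z up. Its rim is at z = 73 mm; on the +x side the top steps down to a ledge at z = 60 mm with the hinge saddle. This one has a green circuit board inside and no door. Its saddle bends if pushed with over 30 N.
- good_hinge (a point): Nominal middle of the repaired case's hinge line: case x = 45, y = 0, z = 71 mm. The saddle is bolted on through long slots, on shims, so its true hinge line lies up to 9 mm either way along case x from here and 0 to 3.5 mm higher: it must be felt for. With the barrel down on the seat and back against both keeper hooks, the pins are in line with their holes within 0.5 mm.
- good_seat (a point): Nominal middle of the saddle's seat, 8 mm under good_hinge: a flat steel strip 152 mm long, reaching 29 mm in front (-x) of the true hinge line. At each end an ear, inner faces at y = +68 and -68 mm, 21 mm high and flared above, with a 10.4 mm square hole for a pin. Beside each ear a keeper hook (y = 46 to 68 mm), which stops the barrel at the back; see scrap_hinge.
- scrap_hinge (a point): Middle of the scrapped case's hinge line: case x = 45, y = 0, z = 71 mm exactly. Its saddle is the same. The keeper hooks reach over the barrel, 18.5 to 21.5 mm above the seat, from the back to 2 mm behind (+x of) the hinge line: with the tabs squeezed, the barrel must be drawn 8 mm or more forward (-x) to be lifted, and set down as far in front to be slid back under.
- solder_spool: Grey reel of solder, 48 mm across, 40 mm high, standing between the two cases: a bystander. Origin: centre of its underside.
- screwdriver: Screwdriver, 170 mm long, lying between the cases: a bystander. Origin: centre of its underside.
- tip_tin: Flat round steel tin, 52 mm across, 28 mm high: a bystander. Origin: centre of its underside.
- heat_sink: Finned aluminium heat sink, 50 x 40 x 30 mm: a bystander. Origin: centre of its underside.
- multimeter: Black hand multimeter, 140 x 75 x 34 mm, lying on its back: a bystander. Origin: centre of its underside.
- parts_tray: Grey divided tray, 110 x 90 x 32 mm: a bystander. Origin: centre of its underside.
- side_cutters: Side cutters with black handles, 115 mm long, lying flat: a bystander. Origin: centre of its underside.

How it is judged:
On the way, in this order (a step that is already met when the one before it is completed fails the run):
1. the door is lifted clear of the scrapped case, its hinge line more than 40 mm above where it was (z of door in the frame of scrap_case above 0.111 m), for 0.1 s.
2. the barrel is home in the repaired case's saddle with both pins out in their holes (value of joint each of pin_left, pin_right below 0.002 m and x of door in the frame of good_case between 0.0345 and 0.0555 m and y of door in the frame of good_case between -0.004 and 0.004 m and z of door in the frame of good_case between 0.069 and 0.076 m and angle between the z axis of door and the z axis of good_case, either way round below 0.07 rad), for 0.2 s.
At the end, for the whole second after the job is handed in: The door lies closed on the repaired case (within 4 degrees), its barrel home under the hooks (hinge line within 10.5 mm of nominal in x, 4 mm in y, -2 to +5 mm in height: covers wherever the saddle sits), both pins within 2 mm of fully out, at rest and released (all of step 2 and linear speed of door below 0.02 m/s); the robot touches nothing.
It fails at once if the door or a pin is pressed or wrenched against the scrapped case or its saddle with more than 60 N (contact force between door and scrap_case above 60 N).
It fails at once if the door or a pin is pressed against the repaired case or its saddle with more than 30 N (contact force between door and good_case above 30 N).
It fails at once if another thing on the bench is moved by more than 20 mm (distance of any of solder_spool, screwdriver, tip_tin, heat_sink, multimeter, parts_tray, side_cutters from where it was at the start of the episode above 0.02 m).
It also fails if it takes over 45 s, if anything falls off the work surface, if the arm or the gripper's body presses on something with over 40 N, if the wrist force passes 120 N, or if a joint passes its speed limit or range.

### The arm

A 6-joint arm with a two-finger parallel gripper is mounted at the origin on the work surface. World frame = base frame: x ahead of the robot, y to its left, z up, the work surface at z = 0. Lengths are in m, angles in rad, forces in N, time in s.
With the tool pointing down it reaches from about 0.375 to 0.9 m from the base axis. Payload 3.1 kg.
Tool frame: the origin (TCP) lies on the centre line of the jaws, within the pads' length; the fingertips stand robot.nose_length ahead of it and the grasp point (between the pads) lies 6 mm ahead of it (robot.nose_length is the distance from the TCP to the fingertips, in m); z points along the fingers, y is the line along which they close (so a half turn about z gives the same grasp; the last joint's range is limited). The gripper opens to 87 mm and grips with 3 to 60 N. Pads are 19 mm wide; open, the fingers measure 117 mm over their backs; the gripper's body (75 mm by 190 mm) begins 51 mm behind the grasp point.
Start: joints at [1.097, 0.527, 1.433, -0, 1.181, -0.178], TCP at [0.182, 0.598, 0.213] pointing down, gripper open.
Joint ranges: [-3.08, 3.08], [-0.75, 2.2], [0.22, 2.44], [-1.43, 4.57], [0, 2.65], [-2.85, 2.85]. Speed limits (rad/s): [2.79, 2.79, 3.14, 3.14, 3.14, 3.14].

### API

Orientations are given as a unit quaternion [x, y, z, w].
In Python, from rig import robot gives the robot as it stands.
- The arm moves only by the shell command python3 -m crank 'ROWS' [FORCE]. ROWS is JSON, one flat list of numbers, 7 for each row, row after row: the shift along the tool's x, y, z in mm, then the turn, a rotation vector about the tool's x, y, z in degrees, then the closure in counts, from 0 (fully open) to 255 (shut). In form: [x, y, z, ax, ay, az, fingers, x, y, z, ax, ay, az, fingers, ...]. A call has exactly 5 rows; each row is the pose to reach, as a shift and turn from the pose commanded when the call began, along the tool's axes at that moment; what a row does not reach only later rows make up. A row lasts 1/12 s, in which the tool goes at most 41.7 mm and 7.16 degrees, less where a joint would pass 70% of its speed; a pose out of reach is approached as far as the arm can. A call with a gripper value outside its range is refused whole. The fingers move at their own pace and stop on an object; FORCE is the grip in N (left out, the last holds). Time passes only in rows, so rows that repeat a pose let the fingers close, or fill a call up. It gives the time, the measured TCP pose, the force, the opening and the grip force at its end, in the units of the state.
- robot.get_obs(): the state, without advancing time (a new reading comes with each control period).
- robot.camera(name): name is "side" or "top" or "wrist"; returns a dict with "pixels" (420x560x3 uint8, red, green, blue), "intrinsics" (3x3 intrinsics, pixels), "k1" (the pictures are not rectified: a ray, as slopes to the right and down, at radius r is drawn at 1 + k1 r^2 times it, then the intrinsics apply), "extrinsics" (4x4, takes a point from camera to world coordinates); the wrist camera has in their place "mount" (4x4, takes a point from camera to tool coordinates, whose origin is the TCP and whose axes are the flange's). Camera axes: x right, y down, z forward; pixel columns grow to the right and rows downward; lengths in m; the calibration is good to about 2 mm. A picture is of the moment at which its call begins: read the wrist's pose just before it. There is no depth.
- robot.hand_in(): hands the job in; it is judged then, once.
The state is a dict: "time": time; "q": joint angles; "joint_velocities": joint speeds; "joint_torque": joint torques, N m; "position": TCP position; "tool_rot": TCP orientation; "ft_force": force on the tool from outside, world axes, zero at the start; "moment": the same for the moment, N m; "grip_width": finger opening in m; "grip_force": force on a finger pad.
Only numpy, scipy, OpenCV 4.12 (cv2) and the standard library are available. Lean on these libraries where they do the work, as an engineer would, in place of code of your own. Each camera call takes 0.05 s, during which the arm holds its last target. There are 200 camera calls.

## Working session

There is one attempt and no reset: what is moved stays moved. The work goes in short steps, Python scripts to look and compute and a shell command to move; the robot and the scene stay as the last step left them, time stands still between calls to the robot, and variables do not carry over. Pictures are saved under pics/ and viewed, at most 10 in all, crops included, and the job is handed in when it is done.

```bash
mkdir -p pics; ls
python3 - <<'E'
from rig import robot
import cv2,numpy as np
o=robot.get_obs();print({k:np.round(v,3).tolist() for k,v in o.items()},robot.nose_length)
for n in ("top","side","wrist"):
    c=robot.camera(n);cv2.imwrite(f"pics/{n}0.png",c["pixels"][...,::-1])
    print(n,{k:np.round(v,4).tolist() for k,v in c.items() if k!="pixels"})
E
```

```text
pics
{'time': 0.0, 'q': [1.096, 0.528, 1.434, -0.0, 1.181, -0.178], 'joint_velocities': [0.001, 0.001, -0.001, 0.0, -0.001, 0.001], 'joint_torque': [-0.002, -44.005, -17.658, 0.063, 0.058, -0.0], 'position': [0.182, 0.597, 0.212], 'tool_rot': [0.147, 0.989, -0.001, -0.0], 'ft_force': [1.141, 0.314, 0.013], 'moment': [0.04, -0.013, 0.017], 'grip_force': 0.0, 'grip_width': 0.087} 0.025
top {'intrinsics': [[471.1768, 0.0, 281.022], [0.0, 471.1768, 212.9236], [0.0, 0.0, 1.0]], 'k1': -0.0123, 'extrinsics': [[0.0036, -0.9939, 0.1103, 0.4313], [-0.9997, -0.0062, -0.0235, 0.0244], [0.024, -0.1101, -0.9936, 1.2942], [0.0, 0.0, 0.0, 1.0]]}
side {'intrinsics': [[428.9669, 0.0, 277.2519], [0.0, 428.9669, 208.7818], [0.0, 0.0, 1.0]], 'k1': -0.1052, 'extrinsics': [[0.9892, -0.1103, 0.0968, 0.4403], [-0.1467, -0.7268, 0.671, -0.7606], [-0.0036, -0.6779, -0.7351, 0.9341], [0.0, 0.0, 0.0, 1.0]]}
wrist {'intrinsics': [[362.6117, 0.0, 277.4882], [0.0, 362.6117, 213.9771], [0.0, 0.0, 1.0]], 'k1': -0.0738, 'mount': [[0.0008, -0.9521, -0.3057, 0.0859], [1.0, 0.0007, 0.0003, -0.0006], [-0.0001, -0.3057, 0.9521, -0.1719], [0.0, 0.0, 0.0, 1.0]]}
```

View pics/top0.png

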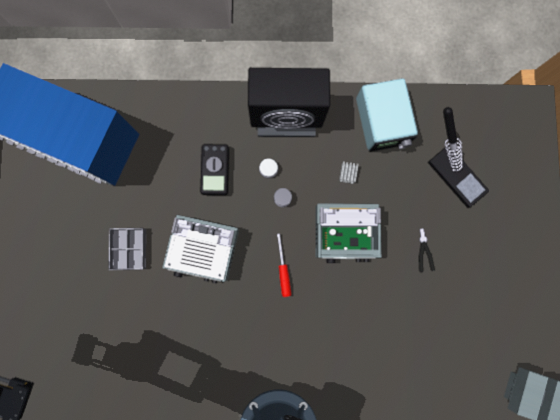

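View pics/side0.png

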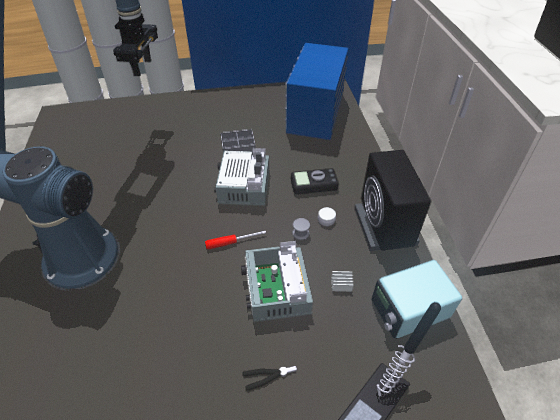

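The top view shows the scrap case with its door near (200,249), the hinge side up the image (+x), and the good case near (349,231). Next, enlarged crops for measuring.

```bash
cat > h.py <<'E'
from rig import robot
import cv2,numpy as np
from scipy.spatial.transform import Rotation as R
def cam(n):
    if n=="wrist":
        o=robot.get_obs();c=robot.camera(n);T=np.eye(4);T[:3,:3]=R.from_quat(o["tool_rot"]).as_matrix();T[:3,3]=o["position"]
        return c,T@c["mount"]
    c=robot.camera(n);return c,np.array(c["extrinsics"])
def rays(c,E,uv):
    k=np.array(c["intrinsics"]);d=cv2.undistortPoints(np.float64(uv).reshape(-1,1,2),k,np.array([c["k1"],0,0,0.]) ,None) if 0 else None
    p=(np.float64(uv).reshape(-1,2)-k[:2,2])/k[0,0];q=p.copy()
    for _ in range(20):q=p/(1+c["k1"]*(q**2).sum(1,keepdims=True))
    D=np.c_[q,np.ones(len(q))]@E[:3,:3].T
    return E[:3,3],D
def plane(c,E,uv,z):
    o,D=rays(c,E,uv);return o+D*((z-o[2])/D[:,2])[:,None]
def proj(c,E,P):
    q=(np.atleast_2d(P)-E[:3,3])@E[:3,:3];q=q[:,:2]/q[:,2:];k=np.array(c["intrinsics"])
    return q*(1+c["k1"]*(q**2).sum(1,keepdims=True))*k[0,0]+k[:2,2]
E
python3 - <<'E'
from h import *
c,E=cam("top");p=c["pixels"][...,::-1]
f=lambda x,y:cv2.resize(p[y:y+90,x:x+95],None,fx=4.2,fy=4.2,interpolation=cv2.INTER_CUBIC)
cv2.imwrite("pics/crop.png",np.hstack([f(153,203),f(302,188)]))
E
```

```text
(no output)
```

View pics/crop.png

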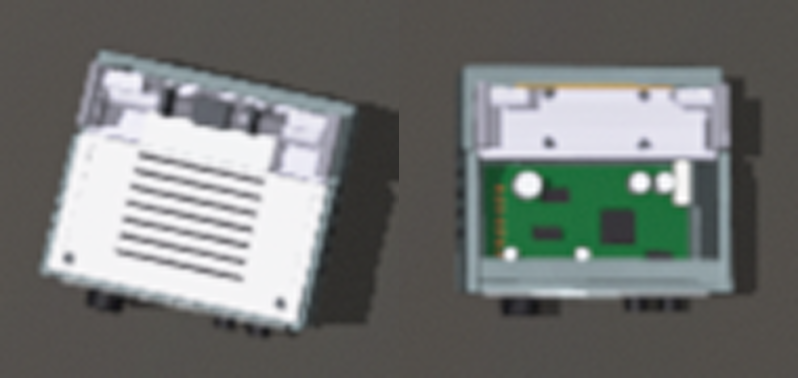

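Run:
```python
from h import *
c,E=cam("top")
def do(front,back,off):
    F=plane(c,E,np.array(front)/4.2+off,.073)[:,:2];B=plane(c,E,np.array(back)/4.2+off,.06)[:,:2]
    d=B.mean(0)-F.mean(0);w=(F[0]-F[1])+(B[0]-B[1])
    a=np.degrees([np.arctan2(d[1],d[0]),np.arctan2(-w[0],w[1])])
    print("F",F,"B",B,"len",np.linalg.norm(d),np.linalg.norm(w)/2,"yaw",a,"centre",(F.mean(0)+B.mean(0))/2)
do([(42,272),(300,328)],[(100,52),(355,105)],np.array([153,203]))
do([(66,292),(333,290)],[(63,68),(323,68)],np.array([302-0,188])) if 0 else do([(67,290),(333,290)],[(64,68),(323,68)],np.array([302,188]))
t=plane(c,E,np.array([(168,102),(255,118)])/4.2+[153,203],.11);print("tabs",t)
```

```text
F [[0.42359986 0.29754128]
 [0.39029068 0.13991145]] B [[0.56010968 0.26857189]
 [0.52782048 0.1091652 ]] len 0.14023521738480843 0.16187595787971815 yaw [-12.29308196 -11.6901696 ] centre [0.47545518 0.20379745]
F [[ 0.45259816 -0.10041194]
 [ 0.45319604 -0.26526152]] B [[ 0.59214324 -0.10054694]
 [ 0.5932486  -0.26475319]] len 0.13979894340687846 0.16453011591645617 yaw [0.07650511 0.29656999] centre [ 0.52279651 -0.1827434 ]
tabs [[0.52509022 0.21735915 0.11      ]
 [0.51579074 0.1653032  0.11      ]]
```

```bash
python3 -m crank '[-29,-19,0,0,0,0,0,-58,-38,0,0,0,0,0,-88,-57,0,0,0,0,0,-117,-77,0,0,0,0,0,-147,-96,0,0,0,0,0]' 45; python3 -m crank '[-29,-19,0,0,0,0,0,-58,-38,0,0,0,0,0,-88,-57,0,0,0,0,0,-117,-77,0,0,0,0,0,-147,-96,0,0,0,0,0]'; python3 -m crank '[-29,-19,0,0,0,0,0,-58,-38,0,0,0,0,0,-88,-57,0,0,0,-2,0,-117,-77,0,0,0,-4,0,-146,-96,0,0,0,-5,0]'
python3 - <<'E'
from h import *
o=robot.get_obs();print(o["time"],o["position"],o["ft_force"],np.degrees(R.from_quat(o["tool_rot"]).as_rotvec()),R.from_quat(o["tool_rot"]).as_matrix().round(4))
c,E=cam("wrist");np.savez("w1.npz",E=E,p=c["pixels"]);cv2.imwrite("pics/w1.png",c["pixels"][...,::-1])
E
```

```text
time: 0.67
position: [0.2952, 0.4618, 0.2126]
tool_rot: [0.147, 0.989, -0.0, -0.0]
ft_force: [-0.4, 0.3, 0.0]
grip_width: 0.0869
grip_force: 0.0
time: 1.08
position: [0.408, 0.327, 0.2127]
tool_rot: [0.147, 0.989, -0.0, -0.0]
ft_force: [0.4, 1.6, 0.6]
grip_width: 0.0868
grip_force: 0.0
time: 1.5
position: [0.5199, 0.1925, 0.2127]
tool_rot: [0.103, 0.995, 0.0, -0.0]
ft_force: [0.4, -0.8, -0.8]
grip_width: 0.0869
grip_force: 0.0
1.5 [0.51992871 0.19248511 0.21267768] [ 0.35209343 -0.78671469 -0.8095502 ] [-1.86263125e+01 -1.79030519e+02 -3.42619504e-03] [[-9.786e-01  2.059e-01 -1.000e-04]
 [ 2.059e-01  9.786e-01  0.000e+00]
 [ 1.000e-04  0.000e+00 -1.000e+00]]
```

View pics/w1.png

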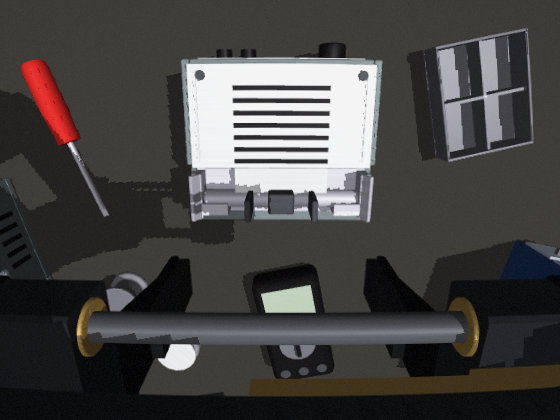

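The wrist picture shows the door square to the view: barrel on row ~197, tabs near (250,206) and (313,206), plate corners (184,62) and (380,62).

Run:
```python
from h import *
d=np.load("w1.npz");E=d["E"];c=robot.camera("wrist")
T=np.eye(4);o=robot.get_obs();RT=R.from_quat(o["tool_rot"]).as_matrix()
tool=lambda P:(P-o["position"])@RT*1000
for n,uv,z in [("barrel",[(225,197),(340,197)],.0775),("platefront",[(184,62),(381,62)],.076),("plateback",[(188,166),(374,166)],.076),("ears",[(196,171),(366,171)],.084),("housing",[(281,191)],.093)]:
    print(n,tool(plane(c,E,uv,z)).round(1).tolist())
g=d["p"][...].mean(2);cv2.imwrite("pics/w1c.png",cv2.resize(d["p"][150:230,180:385,::-1],None,fx=3.9,fy=3.9,interpolation=cv2.INTER_CUBIC))
```

```text
barrel [[7.1, -44.9, 135.3], [7.8, 56.1, 135.3]]
platefront [[118.6, -74.5, 136.4], [119.8, 83.3, 136.3]]
plateback [[34.2, -76.2, 136.7], [35.3, 84.2, 136.7]]
ears [[31.3, -67.7, 128.7], [32.4, 75.6, 128.7]]
housing [[16.7, 4.0, 119.8]]
```

View pics/w1c.png

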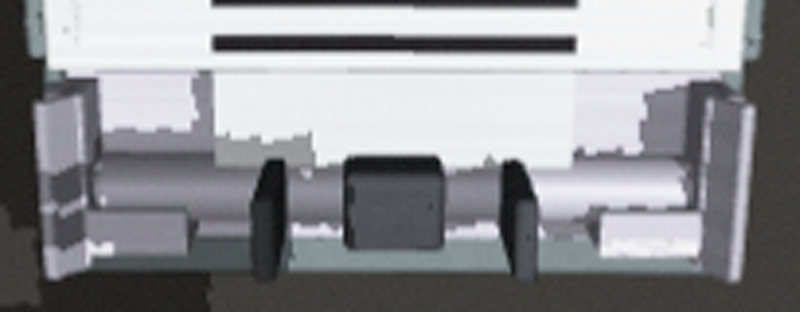

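The crop shows the tabs at x≈265 and 520, with the housing between them and the hooks at both ends; the door sits about 4 mm off in tool x and y. Descending with the fingers partly closed.

```bash
python3 -m crank '[1,1,20,0,0,0,45,2,2,45,0,0,0,45,4,4,70,0,0,0,45,4,4,90,0,0,-0.4,45,4,4,101,0,0,-0.4,45]' 45; python3 -m crank '[0,0,0,0,0,0,100,0,0,0,0,0,0,140,0,0,0,0,0,0,170,0,0,0,0,0,0,190,0,0,0,0,0,0,200]' 45
python3 -m crank '[0,0,0,0,0,0,200,0,0,0,0,0,0,200,0,0,0,0,0,0,200,0,0,0,0,0,0,200,0,0,0,0,0,0,200]' 45
```

```text
time: 2.02
position: [0.5138, 0.1991, 0.1093]
tool_rot: [0.1, 0.995, -0.0, -0.002]
ft_force: [0.0, -0.2, 0.0]
grip_width: 0.0725
grip_force: 0.0
time: 2.43
position: [0.5169, 0.1991, 0.113]
tool_rot: [0.101, 0.995, 0.0, 0.001]
ft_force: [0.2, 0.1, -0.3]
grip_width: 0.0463
grip_force: 0.0
time: 2.85
position: [0.516, 0.1988, 0.1117]
tool_rot: [0.101, 0.995, 0.0, 0.0]
ft_force: [0.3, 0.2, 0.7]
grip_width: 0.0203
grip_force: 0.0
```

Run:
```python
from h import *
print(robot.get_obs()["grip_width"])
c,E=cam("wrist");s,_=cam("side");t,_=cam("top")
r=lambda p,f:cv2.resize(p,None,fx=f,fy=f,interpolation=cv2.INTER_CUBIC)
a=c["pixels"][:,:,::-1][110:380,80:480];b=r(s["pixels"][...,::-1][90:225,160:360],2);print(a.shape,b.shape)
cv2.imwrite("pics/m1.png",np.hstack([a,b]))
```

```text
0.020251626435720933
(270, 400, 3) (270, 400, 3)
```

View pics/m1.png

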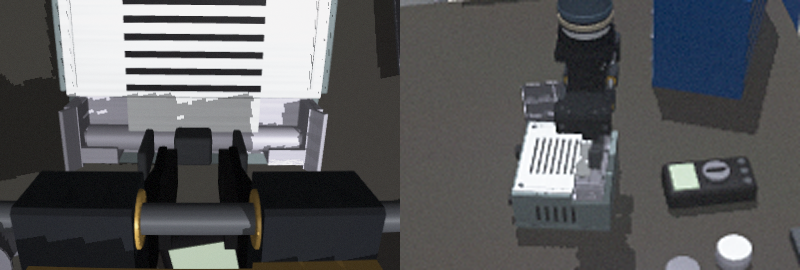

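Run:
```python
from h import *
c=robot.camera("wrist");M=c["mount"]
print(proj(c,np.array(M),np.array([[0,-29,-3],[9,-29,-3],[-9,-29,-3],[9,-29,25],[0,10,25],[9.5,10,25],[9.5,10,6],[0,0,39],[113,0,36],[11,-11,17],[11,11,17]])/1000.)-[80,110])
cv2.imwrite("pics/m2.png",cv2.resize(c["pixels"][:,:,::-1][200:340,190:350],None,fx=4.2,fy=4.2,interpolation=cv2.INTER_CUBIC))
```

```text
[[142.19409631 162.24216071]
 [141.33392271 146.35345043]
 [143.04304868 177.62385453]
 [148.3604629  126.35606328]
 [215.04398146 140.64610061]
 [215.30667989 125.62171685]
 [216.97890326 138.55823849]
 [198.05612261 131.67068227]
 [198.31769328 -63.97426312]
 [178.48887235 128.27710482]
 [217.8065478  128.30023136]]
```

View pics/m2.png

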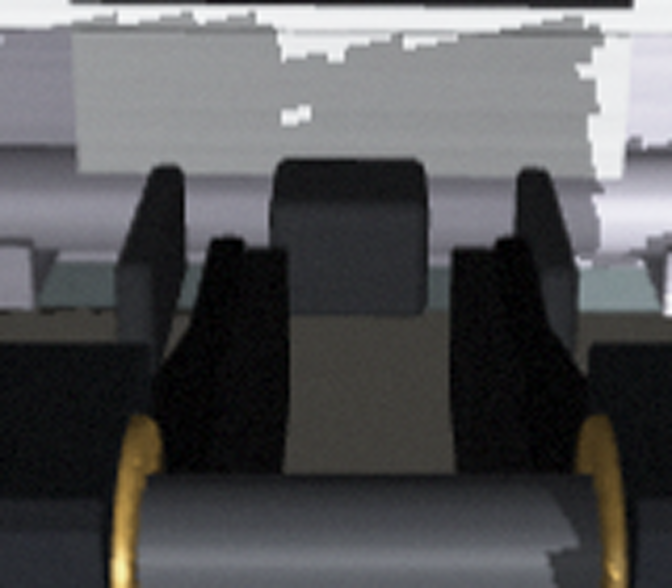

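The close-up shows the fingertips (row ~240) level with the tops of the tabs and closed above them, with the door about 2.6 mm to the left. Reopening, shifting and going lower.

```bash
python3 -m crank '[0,0,-8,0,0,0,45,-1,-1,-8,0,0,0,45,-2,-2.6,-8,0,0,0,45,-2,-2.6,-8,0,0,0,45,-2,-2.6,-8,0,0,0,45]' 45;  python3 -m crank '[0,0,0,0,0,0,45,0,0,0,0,0,0,45,0,0,8,0,0,0,45,0,0,14,0,0,0,45,0,0,20,0,0,0,45]'
python3 - <<'E'
from h import *
o=robot.get_obs();print(o["position"],o["grip_width"],o["ft_force"])
c=robot.camera("wrist")
cv2.imwrite("pics/m3.png",cv2.resize(c["pixels"][:,:,::-1][180:340,170:370],None,fx=3.7,fy=3.7,interpolation=cv2.INTER_CUBIC))
E
```

```text
time: 3.47
position: [0.5175, 0.1957, 0.1197]
tool_rot: [0.101, 0.995, 0.0, 0.0]
ft_force: [0.2, -0.3, 0.9]
grip_width: 0.0445
grip_force: 0.0
time: 3.88
position: [0.5171, 0.1959, 0.0987]
tool_rot: [0.101, 0.995, -0.0, -0.0]
ft_force: [0.0, -0.1, 0.0]
grip_width: 0.0699
grip_force: 0.0
[0.5170552  0.19587125 0.09871113] 0.06989661560245083 [ 0.0336375  -0.10462611  0.04201453]
```

View pics/m3.png

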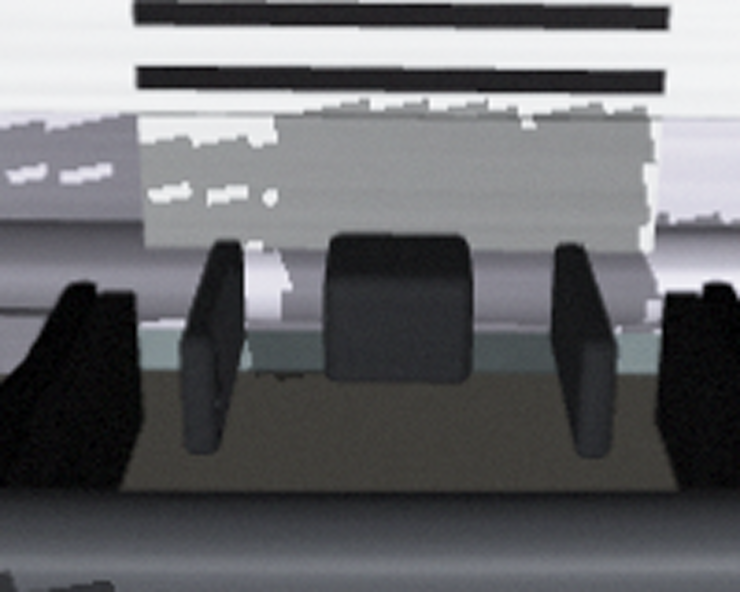

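The picture shows the fingers straddling the tabs evenly (inner edges at 138 and 662, tabs at 182 and 613), the tips still well above the barrel. Lowering gently.

```bash
python3 -m crank '[0,0,2,0,0,0,45,0,0,4,0,0,0,45,0,0,6,0,0,0,45,0,0,8,0,0,0,45,0,0,8,0,0,0,45]' 45
python3 - <<'E'
from h import *
o=robot.get_obs();print(o["position"],o["grip_width"],o["ft_force"])
s=robot.camera("side");c=robot.camera("wrist")
r=lambda p,w,h:cv2.resize(p,(w,h),interpolation=cv2.INTER_CUBIC)
cv2.imwrite("pics/m4.png",np.hstack([r(c["pixels"][:,:,::-1][180:340,170:370],400,320),r(s["pixels"][...,::-1][125:205,205:305],400,320)]))
E
```

```text
time: 4.35
position: [0.5173, 0.1958, 0.0913]
tool_rot: [0.101, 0.995, -0.0, -0.0]
ft_force: [0.7, 0.2, 0.3]
grip_width: 0.0716
grip_force: 0.0
[0.51728897 0.19583454 0.09134706] 0.07161442587986026 [0.68123009 0.24021658 0.32466423]
```

View pics/m4.png

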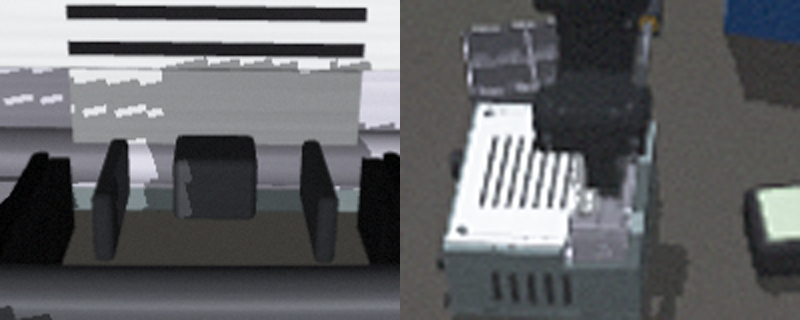

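Wrist view: the fingertips (row ~157) are now well below the tab tops (~195), with no contact. Closing.

```bash
python3 -m crank '[0,0,0,0,0,0,90,0,0,0,0,0,0,120,0,0,0,0,0,0,150,0,0,0,0,0,0,170,0,0,0,0,0,0,200]' 40
python3 -m crank '[0,0,0,0,0,0,220,0,0,0,0,0,0,220,0,0,0,0,0,0,220,0,0,0,0,0,0,220,0,0,0,0,0,0,220]' 40
```

```text
time: 4.87
position: [0.5175, 0.1959, 0.0919]
tool_rot: [0.101, 0.995, 0.0, 0.0]
ft_force: [-0.7, 0.7, 1.8]
grip_width: 0.0464
grip_force: 5.4
time: 5.28
position: [0.5176, 0.1959, 0.0924]
tool_rot: [0.101, 0.995, 0.0, 0.0]
ft_force: [-1.1, -0.6, 6.3]
grip_width: 0.031
grip_force: 40.0
```

```bash
python3 -m crank '[2,0,-0.5,0,0,0,220,4,0,-0.8,0,0,0,220,6,0,-0.8,0,0,0,220,8,0,-0.8,0,0,0,220,11,0,-0.8,0,0,0,220]' 40
```

```text
time: 5.7
position: [0.5072, 0.1981, 0.0925]
tool_rot: [0.101, 0.995, 0.0, 0.001]
ft_force: [1.2, -0.0, 1.0]
grip_width: 0.0315
grip_force: 40.0
```

```bash
python3 -m crank '[1,0,-2,0,0,0,220,1,0,-5,0,0,0,220,1,0,-9,0,0,0,220,1,0,-14,0,0,0,220,1,0,-20,0,0,0,220]' 40
python3 - <<'E'
from h import *
o=robot.get_obs();print(o["position"],o["grip_width"],o["ft_force"],o["moment"])
s=robot.camera("side");c=robot.camera("wrist")
r=lambda p,w,h:cv2.resize(p,(w,h),interpolation=cv2.INTER_CUBIC)
cv2.imwrite("pics/m5.png",np.hstack([r(c["pixels"][:,:,::-1],427,320),r(s["pixels"][...,::-1][125:205,205:297],368,320)]))
E
```

```text
time: 6.12
position: [0.5053, 0.1983, 0.1127]
tool_rot: [0.101, 0.995, -0.0, -0.0]
ft_force: [0.6, 0.3, -1.7]
grip_width: 0.0308
grip_force: 40.0
[0.50532522 0.19829338 0.11269701] 0.03084862874254757 [ 0.55803681  0.31337528 -1.65021435] [ 0.00836933 -0.04248746 -0.00442278]
```

View pics/m5.png

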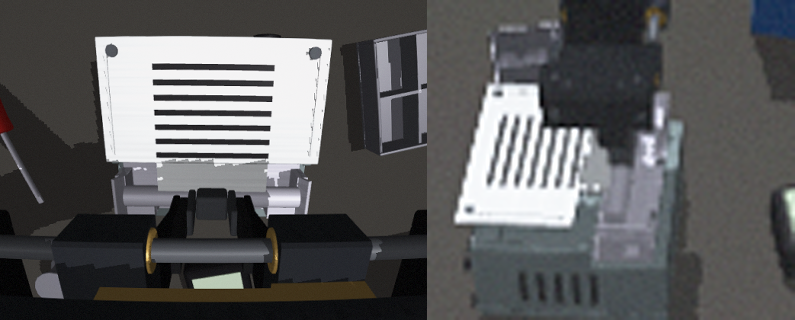

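The picture shows the door lifted clear and level in the grip (plate front edge from (95,37) to (332,40)). Lifting higher, and working out the transfer numerically.

```bash
python3 -m crank '[0,0,-12,0,0,0,220,0,0,-26,0,0,0,220,0,0,-42,0,0,0,220,0,0,-56,0,0,0,220,0,0,-65,0,0,0,220]' 40
python3 - <<'E'
from h import *
o=robot.get_obs();print(o["position"],o["tool_rot"])
c,E=cam("top")
p=cv2.cvtColor(cv2.imread("pics/top0.png"),cv2.COLOR_BGR2GRAY).astype(float)
# good case: seat profile along image rows in mid columns
for u0,u1 in ((333,345),(345,357),(357,367)):
    print(u0,p[198:232,u0:u1].mean(1).round(0).astype(int).tolist())
x=lambda v,z:plane(c,E,[(349,v)],z)[0]
for v in (208,225.4):print(v,x(v,.063),x(v,.0665))
# door in wrist view
w,Ew=cam("wrist");cv2.imwrite("pics/w6.png",w["pixels"][...,::-1])
m=(w["pixels"].min(2)>205).astype(np.uint8)
m=cv2.morphologyEx(m,cv2.MORPH_CLOSE,np.ones((9,9)));cs,_=cv2.findContours(m,0,2);k=max(cs,key=cv2.contourArea)
print(cv2.approxPolyDP(k,4,True).reshape(-1,2).tolist(),w["mount"])
E
```

```text
time: 6.63
position: [0.5063, 0.1984, 0.1789]
tool_rot: [0.101, 0.995, 0.0, 0.001]
ft_force: [0.3, 0.6, -1.0]
grip_width: 0.0312
grip_force: 40.0
[0.50625485 0.19838361 0.17892034] [1.00625724e-01 9.94923871e-01 2.74558744e-04 9.37405059e-04]
333 [79, 79, 80, 79, 79, 97, 133, 149, 149, 154, 154, 170, 183, 200, 208, 208, 218, 225, 225, 225, 226, 227, 220, 206, 201, 218, 229, 174, 95, 87, 85, 101, 113, 115]
345 [80, 79, 80, 79, 79, 89, 129, 150, 150, 155, 166, 207, 228, 229, 225, 223, 223, 224, 224, 224, 226, 227, 227, 228, 227, 225, 226, 171, 100, 89, 82, 81, 82, 84]
357 [80, 80, 80, 79, 78, 81, 130, 153, 151, 150, 154, 187, 192, 203, 220, 224, 223, 224, 224, 224, 227, 228, 225, 210, 193, 210, 225, 169, 98, 90, 94, 159, 207, 215]
208 [ 0.58216682 -0.18432823  0.063     ] [ 0.58173804 -0.1837348   0.0665    ]
225.4 [ 0.5360329  -0.18375716  0.063     ] [ 0.53573527 -0.18316535  0.0665    ]
[[125, 49], [140, 209], [205, 212], [206, 219], [223, 209], [269, 208], [280, 218], [339, 210], [416, 213], [434, 53]] [[ 7.45262939e-04 -9.52127143e-01 -3.05701403e-01  8.59446777e-02]
 [ 9.99999691e-01  6.33512280e-04  4.64762250e-04 -4.72084365e-04]
 [-2.48847160e-04 -3.05701655e-01  9.52127321e-01 -1.71924180e-01]
 [ 0.00000000e+00  0.00000000e+00  0.00000000e+00  1.00000000e+00]]
```

Run:
```python
from h import *
c=robot.camera("wrist");M=np.array(c["mount"])
def corners(f):
    p=cv2.imread(f);m=(p.min(2)>205).astype(np.uint8);m=cv2.morphologyEx(m,cv2.MORPH_CLOSE,np.ones((9,9)))
    k=max(cv2.findContours(m,0,2)[0],key=cv2.contourArea).reshape(-1,2)
    a=cv2.approxPolyDP(k,4,True).reshape(-1,2);t=a[a[:,1]<a[:,1].min()+15];l=t[t[:,0].argmin()];r=t[t[:,0].argmax()]
    # refine edges by fits: top edge, sides
    top=k[(k[:,0]>l[0]+15)&(k[:,0]<r[0]-15)&(k[:,1]<l[1]+15)];ls=k[(k[:,0]<l[0]+22)&(k[:,1]>l[1]+10)&(k[:,1]<l[1]+80)];rs=k[(k[:,0]>r[0]-22)&(k[:,1]>l[1]+10)&(k[:,1]<l[1]+80)]
    T=np.polyfit(top[:,0],top[:,1],1);out=[]
    for s in(ls,rs):
        S=np.polyfit(s[:,1],s[:,0],1);v=(T[0]*S[1]+T[1])/(1-T[0]*S[0]);out.append((S[0]*v+S[1],v))
    return np.array(out),ls,rs
for f in("pics/w1.png","pics/w6.png"):
    uv,ls,rs=corners(f);o,D=rays(c,M,uv)
    D=D/D[:,2:];s=.154/np.linalg.norm(D[1]-D[0]);P=(o+D*s)*1000
    yaw=np.degrees(np.arctan2(*(P[1]-P[0])[[0,1]]))
    print(f,uv.round(1).tolist(),P.round(1).tolist(),"yaw y->x",yaw.round(2))
    # side edges convergence: width at row+70 below
    for v in (20,70):
        r=[np.polyval(np.polyfit(q[:,1],q[:,0],1),uv[:,1].mean()+v) for q in(ls,rs)]
        o,D=rays(c,M,[(r[0],uv[:,1].mean()+v),(r[1],uv[:,1].mean()+v)]);D/=D[:,2:]
        print(((o+D*(.154/np.linalg.norm(D[1]-D[0])))*1000).round(1).tolist())
```

```text
pics/w1.png [[185.5, 57.3], [376.5, 64.0]] [[118.4, -74.4, 138.6], [113.5, 79.6, 138.6]] yaw y->x -1.82
[[100.4, -74.4, 139.5], [100.6, 79.6, 139.5]]
[[59.9, -74.3, 140.8], [60.1, 79.7, 140.8]]
pics/w6.png [[124.8, 47.8], [434.7, 50.9]] [[111.1, -76.2, 19.4], [109.8, 77.8, 19.4]] yaw y->x -0.49
[[100.8, -76.3, 19.5], [101.0, 77.7, 19.5]]
[[76.1, -76.5, 19.5], [76.3, 77.5, 19.5]]
```

```bash
python3 -m crank '[-6,-18,0,0,0,0,220,-14,-44,0,0,0,0,220,-23,-71,0,0,0,0,220,-33,-101,0,0,0,0,220,-43,-131,0,0,0,0,220]' 40; python3 -m crank '[-10,-30,0,0,0,-2,220,-19,-59,0,0,0,-4,220,-29,-88,0,0,0,-6,220,-38,-117,0,0,0,-8,220,-47,-144,0,0,0,-10,220]' 40
python3 - <<'E'
from h import *
o=robot.get_obs();Rm=R.from_quat(o["tool_rot"]).as_matrix();d=(np.array([.5496,-.1827,.1789])-o["position"])@Rm*1000
print(o["position"],d.round(1),np.degrees(np.arctan2(-Rm[0,1],Rm[1,1])),o["ft_force"],o["grip_width"])
E
```

```text
time: 7.2
position: [0.5207, 0.0604, 0.1762]
tool_rot: [0.1, 0.995, 0.0, -0.001]
ft_force: [0.7, -0.2, -1.8]
grip_width: 0.0312
grip_force: 40.0
time: 7.62
position: [0.5379, -0.0906, 0.1761]
tool_rot: [0.013, 1.0, 0.0, -0.001]
ft_force: [0.5, -0.2, -1.7]
grip_width: 0.031
grip_force: 40.0
[ 0.53794017 -0.09061068  0.17613036] [-14.  -91.8  -2.9] -1.4827179197240696 [ 0.4644745  -0.18378265 -1.65238495] 0.031039934061748063
```

```bash
python3 -m crank '[-4,-28,0,0,0,-0.5,220,-8,-56,0,0,0,-1,220,-12,-80,0,0,0,-1.5,220,-14,-92,0,0,0,-1.7,220,-14,-92,0,0,0,-1.7,220]' 40
python3 - <<'E'
from h import *
o=robot.get_obs();print(o["position"],o["ft_force"],o["moment"])
c,E=cam("top");s,_=cam("side");w,Ew=cam("wrist");np.savez("hov.npz",w=w["pixels"],t=c["pixels"],s=s["pixels"],Ew=Ew)
# wrist view: ear features. print column brightness of rows behind plate
p=cv2.cvtColor(w["pixels"],cv2.COLOR_RGB2GRAY)
for v in range(215,280,6):print(v,p[v,60:500:8].tolist())
E
```

```text
time: 8.03
position: [0.5505, -0.1841, 0.1764]
tool_rot: [0.0, 1.0, -0.0, -0.0]
ft_force: [0.4, -0.1, -2.5]
grip_width: 0.0315
grip_force: 40.0
[ 0.55050579 -0.18405135  0.17638368] [ 0.37216716 -0.11815092 -2.46117955] [ 0.08129174 -0.0265826  -0.01714432]
215 [33, 35, 33, 33, 34, 33, 32, 32, 32, 36, 34, 35, 33, 39, 105, 73, 53, 137, 133, 155, 153, 153, 151, 152, 149, 151, 151, 147, 137, 137, 139, 129, 129, 123, 115, 111, 123, 119, 165, 123, 110, 126, 119, 156, 156, 61, 60, 60, 62, 62, 63, 60, 60, 63, 60]
221 [33, 33, 34, 36, 38, 35, 36, 33, 36, 36, 34, 34, 34, 35, 80, 72, 54, 138, 134, 154, 154, 152, 151, 150, 151, 148, 147, 147, 146, 147, 144, 144, 144, 144, 143, 142, 142, 115, 170, 107, 61, 62, 62, 61, 63, 63, 59, 61, 60, 61, 61, 59, 62, 64, 60]
227 [36, 32, 34, 34, 32, 32, 34, 35, 36, 35, 61, 61, 60, 63, 53, 72, 58, 138, 135, 150, 151, 149, 150, 147, 147, 149, 148, 149, 146, 145, 146, 147, 147, 146, 147, 146, 148, 105, 123, 105, 63, 63, 60, 63, 63, 61, 62, 62, 59, 62, 63, 63, 62, 59, 62]
233 [33, 33, 36, 37, 31, 34, 60, 64, 57, 60, 62, 64, 63, 61, 61, 73, 55, 125, 128, 152, 151,
[... 1161 characters left out ...]
62, 60, 61, 63, 59, 61, 60, 64, 63, 61, 59, 59, 131, 131, 132, 133, 135, 134, 134, 137, 2, 13, 11, 24, 45, 49, 47, 48, 44, 24, 21, 13, 8, 132, 132, 130, 227, 228, 229, 232, 233, 64, 31, 35, 34, 58, 131, 132, 131, 132, 129, 130, 62, 62]
269 [60, 59, 59, 61, 61, 61, 61, 61, 61, 63, 61, 63, 63, 92, 95, 95, 100, 99, 103, 104, 103, 0, 6, 11, 21, 43, 40, 45, 41, 43, 24, 20, 12, 8, 73, 113, 111, 190, 190, 190, 192, 192, 60, 61, 41, 42, 60, 129, 129, 131, 129, 130, 128, 61, 60]
275 [61, 62, 63, 60, 63, 60, 61, 59, 62, 64, 63, 61, 63, 63, 62, 61, 57, 61, 65, 62, 60, 5, 11, 6, 20, 46, 48, 47, 46, 45, 25, 22, 10, 5, 4, 63, 62, 63, 63, 63, 62, 62, 61, 61, 61, 61, 60, 128, 128, 125, 128, 128, 59, 61, 61]
```

Run:
```python
from h import *
d=np.load("hov.npz");p=cv2.cvtColor(d["w"],cv2.COLOR_RGB2GRAY)
for v in (221,227,231):print(v,p[v,166:206].tolist(),p[v,344:384].tolist())
v=260;print(p[v,155:172].tolist(),p[v,385:402].tolist())
for u in (215,230,240,330):print(u,p[205:280,u].tolist())
```

```text
221 [35, 35, 35, 30, 34, 45, 80, 120, 116, 95, 74, 74, 75, 73, 72, 70, 74, 75, 83, 102, 84, 53, 54, 55, 86, 102, 100, 128, 140, 139, 138, 139, 137, 137, 138, 138, 135, 140, 134, 142] [143, 140, 143, 142, 142, 144, 138, 131, 128, 125, 125, 125, 115, 90, 98, 72, 69, 71, 87, 151, 170, 107, 105, 103, 104, 106, 104, 104, 107, 127, 178, 201, 174, 107, 61, 61, 61, 62, 62, 64]
227 [58, 35, 35, 34, 35, 36, 53, 97, 117, 106, 77, 71, 75, 71, 72, 71, 72, 72, 73, 104, 95, 61, 58, 110, 135, 136, 94, 118, 136, 137, 138, 139, 139, 136, 137, 136, 133, 136, 135, 132] [147, 146, 147, 146, 148, 150, 139, 125, 122, 125, 123, 120, 105, 101, 126, 149, 154, 70, 127, 169, 123, 108, 104, 105, 104, 104, 103, 106, 105, 163, 197, 202, 141, 62, 63, 59, 63, 59, 59, 63]
231 [64, 62, 58, 51, 53, 53, 60, 92, 118, 115, 94, 74, 75, 71, 73, 71, 72, 72, 73, 89, 99, 73, 55, 89, 110, 114, 94, 108, 130, 136, 137, 136, 136, 133, 135, 132, 137, 134, 133, 133] [146, 147, 145, 144, 146, 141, 129, 124, 125, 125, 123, 120, 98, 116, 126, 126, 106, 79, 160, 190, 109, 108, 102, 103, 103, 105, 106, 103, 116, 169, 200, 173, 106, 60, 6
[... 877 characters left out ...]
 4]
240 [16, 22, 103, 146, 154, 156, 157, 146, 106, 123, 152, 149, 147, 149, 150, 150, 150, 151, 151, 152, 149, 149, 151, 150, 152, 152, 149, 151, 150, 146, 146, 147, 150, 147, 148, 151, 153, 152, 151, 144, 149, 154, 152, 150, 151, 134, 114, 105, 110, 115, 121, 134, 145, 108, 44, 13, 16, 8, 16, 13, 6, 11, 14, 15, 9, 12, 13, 8, 15, 9, 9, 7, 10, 7, 10]
330 [18, 17, 33, 108, 144, 148, 152, 152, 143, 103, 116, 143, 146, 145, 142, 143, 143, 143, 144, 143, 146, 147, 149, 146, 143, 147, 147, 148, 146, 146, 139, 140, 143, 144, 145, 147, 145, 152, 149, 147, 141, 143, 146, 147, 145, 145, 132, 108, 107, 113, 118, 124, 131, 136, 134, 132, 134, 99, 78, 56, 40, 26, 11, 7, 9, 9, 4, 13, 4, 5, 7, 6, 7, 6, 4]
```

Run:
```python
from h import *
d=np.load("hov.npz");c=robot.camera("wrist");Ew=d["Ew"]
print("seat edge?",plane(c,Ew,[(235,213),(320,214)],.065).round(4).tolist())
print("rgb",d["w"][[207,209,211,213,216,225,240],235].tolist())
print("barrel mid @z.155",plane(c,Ew,[(215,263),(360,263)],.155).round(4).tolist())
print("ear inner top @.086",plane(c,Ew,[(185.5,227),(363,227)],.086).round(4).tolist(),robot.get_obs()["position"])
```

```text
seat edge? [[0.5533, -0.2151, 0.065], [0.5541, -0.1453, 0.065]]
rgb [[105, 107, 109], [151, 154, 157], [154, 155, 158], [107, 108, 109], [148, 151, 152], [148, 150, 152], [151, 153, 154]]
barrel mid @z.155 [[0.5557, -0.2172, 0.155], [0.5557, -0.1319, 0.155]]
ear inner top @.086 [[0.5581, -0.2513, 0.086], [0.5579, -0.1142, 0.086]] [ 0.54946267 -0.17949582  0.17689002]
```

```bash
python3 -m crank '[0,-1,10,0,0,0,220,0,-2,25,0,0,0,220,0,-3,40,0,0,0,220,0,-3,52,0,0,0,220,0,-3,57,0,0,0,220]' 40; python3 -m crank '[0,0,0,0,0,0,220,0,0,0,0,0,0,220,0,0,0,0,0,0,220,0,0,0,0,0,0,220,0,0,0,0,0,0,220]' 40
python3 - <<'E'
from h import *
w,Ew=cam("wrist");p=cv2.cvtColor(w["pixels"],cv2.COLOR_RGB2GRAY);cv2.imwrite("pics/w7.png",w["pixels"][...,::-1])
print(Ew[:3,3],robot.get_obs()["position"])
for v in range(220,272,6):print(v,p[v,135:190:2].tolist(),p[v,366:420:2].tolist())
E
```

```text
time: 8.65
position: [0.5489, -0.1825, 0.1182]
tool_rot: [-0.002, 1.0, 0.001, -0.002]
ft_force: [-0.2, 0.2, -2.0]
grip_width: 0.0315
grip_force: 40.0
time: 9.07
position: [0.5508, -0.1847, 0.1213]
tool_rot: [-0.001, 1.0, -0.0, 0.001]
ft_force: [-0.3, 0.1, -1.5]
grip_width: 0.0312
grip_force: 40.0
[ 0.46456708 -0.18505645  0.29305976] [ 0.55071086 -0.18470895  0.12116406]
220 [33, 36, 36, 32, 35, 35, 31, 34, 34, 35, 36, 34, 34, 35, 69, 65, 66, 67, 69, 66, 56, 54, 112, 138, 138, 136, 138, 137] [226, 194, 123, 124, 127, 125, 123, 125, 116, 67, 68, 68, 65, 65, 66, 65, 96, 61, 61, 60, 60, 60, 63, 62, 63, 62, 62]
226 [39, 33, 32, 33, 35, 34, 36, 38, 35, 35, 34, 91, 111, 88, 68, 71, 71, 104, 56, 54, 55, 52, 90, 139, 139, 139, 139, 140] [224, 124, 126, 125, 125, 124, 125, 124, 91, 70, 69, 70, 69, 68, 68, 69, 66, 67, 66, 64, 61, 61, 65, 59, 64, 62, 61]
232 [37, 34, 34, 36, 36, 34, 34, 31, 36, 114, 116, 72, 73, 71, 77, 70, 72, 112, 54, 53, 52, 52, 63, 137, 137, 135, 138, 135] [226, 127, 127, 128, 126, 129, 126, 126, 78, 68, 69, 69, 69, 203, 109, 109, 106, 107, 104, 99, 95, 155, 124, 62, 63, 61
[... 842 characters left out ...]
 145, 145, 144, 145, 144, 145, 144, 144, 144] [196, 195, 197, 197, 198, 197, 194, 196, 195, 194, 194, 194, 195, 194, 125, 106, 103, 105, 105, 184, 189, 60, 60, 62, 63, 61, 59]
262 [61, 59, 63, 62, 59, 60, 64, 59, 60, 59, 58, 118, 97, 100, 137, 137, 135, 138, 137, 138, 136, 139, 137, 138, 138, 140, 139, 140] [237, 237, 238, 238, 239, 238, 238, 239, 240, 240, 240, 240, 240, 241, 139, 107, 102, 104, 129, 200, 137, 62, 65, 62, 61, 60, 62]
268 [63, 60, 60, 59, 61, 60, 61, 61, 61, 61, 60, 114, 118, 73, 101, 104, 103, 106, 107, 105, 105, 109, 105, 106, 108, 110, 107, 105] [202, 201, 201, 201, 201, 202, 201, 200, 201, 200, 200, 202, 201, 198, 105, 104, 103, 103, 162, 201, 60, 64, 63, 63, 61, 65, 61]
```

```bash
python3 -m crank '[0,2,2,0,0,0,220,0,2,4,0,0,0,220,0,2,6,0,0,0,220,0,2,6,0,0,0,220,0,2,6,0,0,0,220]' 40; python3 -m crank '[0,0,0,0,0,0,220,0,0,0,0,0,0,220,0,0,0,0,0,0,220,0,0,0,0,0,0,220,0,0,0,0,0,0,220]' 40
python3 - <<'E'
from h import *
w,Ew=cam("wrist");p=cv2.cvtColor(w["pixels"],cv2.COLOR_RGB2GRAY)
print(robot.get_obs()["position"])
for v in (238,256,262):print(v,p[v,150:176].tolist(),p[v,384:412].tolist())
E
```

```text
time: 9.53
position: [0.5502, -0.1824, 0.1142]
tool_rot: [-0.001, 1.0, 0.0, -0.0]
ft_force: [0.8, 0.7, -1.7]
grip_width: 0.0315
grip_force: 40.0
time: 9.95
position: [0.5503, -0.1825, 0.1145]
tool_rot: [-0.001, 1.0, -0.0, 0.0]
ft_force: [0.6, 0.8, -1.9]
grip_width: 0.0311
grip_force: 40.0
[ 0.55033878 -0.18252646  0.11448841]
238 [74, 72, 70, 73, 71, 71, 72, 73, 69, 76, 76, 74, 82, 131, 65, 52, 54, 54, 53, 57, 54, 53, 52, 54, 91, 138] [67, 70, 70, 69, 70, 67, 68, 133, 201, 119, 107, 108, 105, 102, 106, 109, 107, 103, 106, 108, 106, 108, 131, 190, 197, 190, 137, 63]
256 [110, 83, 72, 72, 73, 69, 74, 72, 73, 72, 71, 128, 149, 149, 149, 147, 144, 147, 148, 148, 146, 146, 144, 146, 146, 145] [196, 195, 196, 193, 195, 195, 193, 195, 194, 193, 127, 104, 103, 104, 104, 102, 105, 104, 105, 109, 155, 200, 199, 178, 106, 63, 63, 61]
262 [118, 105, 80, 72, 73, 75, 71, 72, 70, 70, 71, 101, 136, 136, 137, 137, 136, 139, 138, 138, 138, 138, 138, 137, 138, 137] [240, 240, 240, 240, 240, 240, 240, 241, 241, 238, 142, 106, 103, 107, 105, 105, 105, 105, 101, 130, 187, 201, 187, 130, 61, 61, 61, 63]
```

```bash
python3 -m crank '[0,0,3,0,0,0,220,0,0,6,0,0,0,220,0,0,9,0,0,0,220,0,0,12,0,0,0,220,0,0,14,0,0,0,220]' 40; python3 -m crank '[0,0,0.5,0,0,0,220,0,0,1,0,0,0,220,0,0,1.5,0,0,0,220,0,0,2,0,0,0,220,0,0,2,0,0,0,220]' 40
```

```text
time: 10.42
position: [0.55, -0.1824, 0.0998]
tool_rot: [-0.001, 1.0, 0.0, -0.0]
ft_force: [-0.8, -1.4, -2.2]
grip_width: 0.0311
grip_force: 40.0
time: 10.83
position: [0.5504, -0.1825, 0.0985]
tool_rot: [-0.001, 1.0, -0.0, 0.0]
ft_force: [0.3, 0.4, -2.5]
grip_width: 0.0309
grip_force: 40.0
```

Still free. Lowering 2 mm at a time until the force appears.

```bash
python3 -m crank '[0,0,0.5,0,0,0,220,0,0,1,0,0,0,220,0,0,1.5,0,0,0,220,0,0,2,0,0,0,220,0,0,2,0,0,0,220]' 40
```

```text
time: 11.25
position: [0.5503, -0.1825, 0.0964]
tool_rot: [-0.001, 1.0, 0.0, -0.0]
ft_force: [-0.9, -0.4, -2.7]
grip_width: 0.0311
grip_force: 40.0
```

```bash
python3 -m crank '[0,0,0.5,0,0,0,220,0,0,1,0,0,0,220,0,0,1.5,0,0,0,220,0,0,1.5,0,0,0,220,0,0,1.5,0,0,0,220]' 40
```

```text
time: 11.67
position: [0.5503, -0.1825, 0.0949]
tool_rot: [-0.001, 1.0, -0.0, -0.0]
ft_force: [-0.2, 0.5, -2.3]
grip_width: 0.0314
grip_force: 40.0
```

```bash
python3 -m crank '[0,0,0.5,0,0,0,220,0,0,1,0,0,0,220,0,0,1,0,0,0,220,0,0,1,0,0,0,220,0,0,1,0,0,0,220]' 40
```

```text
time: 12.08
position: [0.5505, -0.1825, 0.0948]
tool_rot: [-0.001, 1.0, -0.0, 0.0]
ft_force: [-1.0, 0.5, 6.0]
grip_width: 0.0316
grip_force: 40.0
```

```bash
python3 -m crank '[0,0,0.5,0,0,0,220,0,0,1,0,0,0,220,0,0,1,0,0,0,220,0,0,1,0,0,0,220,0,0,1,0,0,0,220]' 40
```

```text
time: 12.5
position: [0.5508, -0.1825, 0.0947]
tool_rot: [-0.001, 1.0, -0.0, 0.001]
ft_force: [-2.5, 2.4, 10.7]
grip_width: 0.0312
grip_force: 40.1
```

Seat felt at TCP z≈0.0948. Easing off to a light press and sliding back (+x world = tool −x).

```bash
python3 -m crank '[0,0,-1.3,0,0,0,220,-1,0,-1.3,0,0,0,220,-2.5,0,-1.3,0,0,0,220,-4,0,-1.3,0,0,0,220,-5.5,0,-1.3,0,0,0,220]' 40
```

```text
time: 12.92
position: [0.553, -0.1825, 0.0947]
tool_rot: [-0.002, 1.0, 0.0, -0.003]
ft_force: [-9.1, -1.4, 12.1]
grip_width: 0.0315
grip_force: 40.1
```

```bash
python3 -m crank '[-0.5,0,0,0,0,0,220,-1,0,0,0,0,0,220,-1.5,0,0,0,0,0,220,-2,0,0,0,0,0,220,-2.5,0,0,0,0,0,220]' 40
```

```text
time: 13.33
position: [0.5544, -0.1825, 0.0946]
tool_rot: [-0.002, 1.0, 0.0, -0.004]
ft_force: [-8.2, -2.6, 10.6]
grip_width: 0.0315
grip_force: 40.1
```

```bash
python3 -m crank '[0,0,-0.6,0,0,0,220,0,0,-1.2,0,0,0,220,0,0,-1.2,0,0,0,220,0,0,-1.2,0,0,0,220,0,0,-1.2,0,0,0,220]' 40
```

```text
time: 13.75
position: [0.5586, -0.1824, 0.0949]
tool_rot: [-0.001, 1.0, 0.0, -0.0]
ft_force: [-0.4, -0.1, -1.6]
grip_width: 0.0312
grip_force: 40.0
```

```bash
python3 -m crank '[-0.5,0,0,0,0,0,220,-1,0,0,0,0,0,220,-1.5,0,0,0,0,0,220,-2,0,0,0,0,0,220,-2.5,0,0,0,0,0,220]' 40
```

```text
time: 14.17
position: [0.5609, -0.1824, 0.0954]
tool_rot: [-0.001, 1.0, 0.0, 0.0]
ft_force: [-0.3, 0.0, -1.7]
grip_width: 0.0315
grip_force: 40.0
```

```bash
python3 -m crank '[-0.5,0,0,0,0,0,220,-1,0,0,0,0,0,220,-1.5,0,0,0,0,0,220,-2,0,0,0,0,0,220,-2.5,0,0,0,0,0,220]' 40
```

```text
time: 14.58
position: [0.5626, -0.1824, 0.0954]
tool_rot: [-0.002, 1.0, 0.0, -0.001]
ft_force: [-2.7, -1.1, -0.9]
grip_width: 0.0314
grip_force: 40.0
```

```bash
python3 -m crank '[-0.5,0,0.3,0,0,0,220,-1,0,0.6,0,0,0,220,-1.2,0,0.9,0,0,0,220,-1.2,0,1.2,0,0,0,220,-1.2,0,1.2,0,0,0,220]' 40
```

```text
time: 15.0
position: [0.5632, -0.1823, 0.0948]
tool_rot: [-0.002, 1.0, 0.0, -0.001]
ft_force: [-4.7, -0.3, 4.6]
grip_width: 0.0313
grip_force: 40.0
```

```bash
python3 -m crank '[0,0,0,0,0,0,160,0,0,0,0,0,0,140,0,0,0,0,0,0,130,0,0,0,0,0,0,120,0,0,0,0,0,0,110]' 40; python3 -m crank '[0,0,0,0,0,0,100,0,0,0,0,0,0,90,0,0,0,0,0,0,80,0,0,0,0,0,0,75,0,0,0,0,0,0,70]' 40;python3 -m crank '[0,0,0,0,0,0,60,0,0,0,0,0,0,56,0,0,0,0,0,0,56,0,0,0,0,0,0,56,0,0,0,0,0,0,56]' 40
python3 - <<'E'
from h import *
w,Ew=cam("wrist");p=cv2.cvtColor(w["pixels"],cv2.COLOR_RGB2GRAY);cv2.imwrite("pics/w8.png",w["pixels"][...,::-1]);np.savez("w8.npz",E=Ew,p=w["pixels"])
for v in (262,270,278,286,292):print(v,p[v,180:376:3].tolist())
E
```

```text
time: 15.42
position: [0.5645, -0.1823, 0.0942]
tool_rot: [-0.001, 1.0, 0.0, 0.0]
ft_force: [-2.9, -0.4, 0.4]
grip_width: 0.0465
grip_force: 5.3
time: 15.83
position: [0.5662, -0.183, 0.0946]
tool_rot: [-0.001, 1.0, -0.001, 0.002]
ft_force: [0.1, -0.4, 0.3]
grip_width: 0.0611
grip_force: 0.0
time: 16.25
position: [0.5647, -0.1826, 0.0943]
tool_rot: [-0.001, 1.0, -0.0, 0.0]
ft_force: [-0.3, 0.0, 0.1]
grip_width: 0.0682
grip_force: 0.0
262 [73, 74, 71, 7, 8, 13, 10, 8, 11, 9, 105, 109, 106, 33, 23, 22, 34, 33, 37, 181, 184, 182, 184, 107, 110, 109, 44, 46, 46, 46, 45, 44, 41, 44, 44, 42, 45, 45, 45, 34, 110, 111, 113, 110, 110, 111, 110, 42, 24, 22, 21, 22, 25, 112, 110, 110, 4, 10, 10, 13, 10, 5, 10, 87, 104, 104]
270 [134, 35, 11, 3, 6, 15, 15, 6, 4, 6, 123, 140, 76, 44, 43, 34, 18, 33, 50, 82, 78, 82, 80, 81, 80, 79, 44, 46, 47, 46, 44, 44, 44, 41, 40, 45, 43, 44, 46, 35, 81, 79, 80, 78, 79, 79, 77, 31, 23, 23, 33, 45, 41, 46, 141, 125, 12, 12, 9, 12, 11, 6, 10, 6, 91, 211]
278 [3, 7, 9, 0, 13, 12, 6, 13, 12, 13, 64, 80, 55, 47, 45, 34, 16, 34, 80, 80, 79, 78, 78, 83, 83, 81, 57, 45, 46, 45, 45, 44, 45, 44, 45, 45, 42, 44, 47, 37, 79, 82, 79, 77, 77, 79, 77, 74, 25, 24, 36, 45, 45, 76, 137, 109, 11, 7, 11, 10, 9, 11, 1, 7, 4, 7]
286 [3, 5, 7, 15, 14, 9, 6, 12, 10, 7, 26, 63, 54, 44, 44, 36, 22, 60, 60, 62, 61, 63, 58, 63, 62, 60, 61, 64, 63, 61, 59, 60, 61, 67, 60, 63, 62, 62, 58, 62, 64, 62, 60, 62, 61, 62, 62, 60, 58, 23, 44, 47, 43, 43, 62, 27, 8, 10, 12, 13, 12, 12, 12, 12, 6, 5]
292 [8, 9, 14, 11, 8, 10, 8, 10, 11, 9, 6, 61, 63, 43, 42, 40, 21, 63, 60, 62, 60, 62, 64, 63, 63, 62, 59, 61, 59, 62, 61, 63, 64, 64, 62, 60, 65, 64, 61, 64, 62, 59, 64, 64, 64, 60, 62, 62, 62, 25, 40, 44, 41, 54, 60, 14, 13, 16, 9, 9, 12, 9, 14, 13, 12, 5]
```

Tab outer edges at columns 217.5 and 339 (121.5 px apart) match the sprung-out spacing seen before the grasp (121 px), so both pins are out. Withdrawing upward.

```bash
python3 -m crank '[0,0,-3,0,0,0,56,0,0,-8,0,0,0,56,0,0,-16,0,0,0,56,0,0,-28,0,0,0,56,0,0,-40,0,0,0,56]' 40;python3 -m crank '[0,0,-15,0,0,0,56,0,0,-35,0,0,0,56,0,0,-55,0,0,0,56,0,0,-70,0,0,0,56,0,0,-78,0,0,0,56]' 40;python3 -m crank '[0,0,0,0,0,0,56,0,0,0,0,0,0,56,0,0,0,0,0,0,56,0,0,0,0,0,0,56,0,0,0,0,0,0,56]' 40
python3 - <<'E'
from h import *
w,Ew=cam("wrist");cv2.imwrite("pics/w9.png",w["pixels"][...,::-1]);o=robot.get_obs();print(o["position"])
p=w["pixels"];m=(p.min(2)>190).astype(np.uint8);m=cv2.morphologyEx(m,cv2.MORPH_CLOSE,np.ones((9,9)))
k=max(cv2.findContours(m,0,2)[0],key=cv2.contourArea);a=cv2.approxPolyDP(k,4,True).reshape(-1,2)
print(a.tolist());print(plane(w,Ew,a[a[:,1]<a[:,1].min()+15],.078).round(4).tolist())
g=cv2.cvtColor(p,cv2.COLOR_RGB2GRAY)
M=np.array(w["mount"])
r=proj(w,Ew,np.array([[.565,-.1827+s*y,z] for s in(1,-1) for y,z in((.029,.115),(.068,.086),(.011,.095))]));print(r.round(1).tolist())
for v in range(186,226,4):print(v,g[v,175:385:4].tolist())
E
```

```text
time: 16.72
position: [0.5645, -0.1825, 0.1352]
tool_rot: [-0.001, 1.0, 0.0, -0.0]
ft_force: [0.0, -0.7, -0.8]
grip_width: 0.068
grip_force: 0.0
time: 17.13
position: [0.5657, -0.183, 0.2155]
tool_rot: [-0.001, 1.0, -0.001, 0.002]
ft_force: [-0.6, -0.0, -0.2]
grip_width: 0.0679
grip_force: 0.0
time: 17.55
position: [0.5639, -0.1821, 0.2111]
tool_rot: [-0.001, 1.0, 0.001, -0.001]
ft_force: [-0.1, -0.0, -0.1]
grip_width: 0.0675
grip_force: 0.0
[ 0.56402522 -0.18224926  0.21121725]
[[183, 63], [188, 165], [190, 160], [257, 158], [253, 171], [258, 172], [259, 189], [310, 191], [315, 211], [356, 216], [357, 203], [352, 196], [341, 195], [343, 171], [358, 171], [359, 177], [367, 167], [372, 64]]
[[0.4502, -0.2573, 0.078], [0.4504, -0.1074, 0.078]]
[[314.0, 215.6], [356.1, 205.3], [290.0, 208.1], [239.4, 215.4], [197.3, 204.9], [263.5, 208.0]]
186 [37, 37, 43, 89, 74, 109, 52, 144, 142, 142, 141, 141, 139, 143, 150, 155, 156, 153, 155, 155, 153, 239, 240, 239, 238, 238, 240, 240, 241, 239, 240, 240, 241, 241, 241, 241, 242, 240, 230, 229, 230, 231, 128, 127, 126, 70, 131, 106, 163, 61, 62, 
[... 1551 characters left out ...]
, 131, 132, 133, 130, 96, 93, 94, 91, 93, 47, 23, 90, 160, 160, 159, 55, 83, 85, 84, 81, 79, 163, 164, 163, 162, 27, 86, 161, 162, 166, 161, 214, 214, 214, 222, 229, 228, 217, 106, 105, 169, 62, 62, 59, 62]
218 [62, 55, 48, 165, 154, 154, 71, 82, 80, 82, 83, 82, 81, 84, 84, 79, 83, 46, 50, 81, 146, 147, 147, 145, 142, 141, 143, 146, 141, 139, 148, 143, 142, 65, 87, 145, 141, 144, 143, 140, 141, 142, 142, 140, 144, 120, 106, 104, 162, 62, 61, 62, 63]
222 [64, 61, 58, 133, 122, 83, 83, 82, 81, 82, 82, 83, 83, 82, 78, 80, 82, 51, 80, 82, 143, 147, 145, 144, 145, 147, 144, 144, 143, 144, 146, 143, 145, 140, 92, 142, 143, 142, 142, 141, 143, 144, 143, 143, 139, 141, 137, 112, 121, 64, 59, 62, 63]
```

Run:
```python
import cv2,numpy as np
for f,r in(("w1",range(190,222,3)),("w9",range(190,222,3))):
    g=cv2.imread(f"pics/{f}.png",0)
    for v in r:
        s=g[v,225:340];d=np.flatnonzero(np.diff(np.r_[0,(s<95).astype(int),0]));print(f,v,(d+225).tolist())
```

```text
w1 190 [225, 235, 271, 292]
w1 193 [247, 254, 268, 293, 308, 314]
w1 196 [246, 254, 268, 294, 308, 316]
w1 199 [245, 254, 268, 294, 308, 317]
w1 202 [244, 254, 268, 294, 308, 318]
w1 205 [228, 229, 244, 254, 268, 294, 308, 318]
w1 208 [228, 231, 244, 254, 268, 294, 308, 318, 330, 334]
w1 211 [228, 254, 268, 294, 309, 318, 332, 333]
w1 214 [228, 255, 310, 318]
w1 217 [225, 254, 310, 318]
w1 220 [225, 340]
w9 190 [225, 231, 267, 269]
w9 193 [243, 250, 265, 290, 305, 311]
w9 196 [242, 250, 264, 291, 305, 313]
w9 199 [241, 250, 264, 291, 305, 313]
w9 202 [240, 250, 264, 291, 305, 315]
w9 205 [240, 250, 264, 291, 305, 315]
w9 208 [225, 227, 240, 250, 264, 291, 305, 314, 327, 330]
w9 211 [225, 226, 240, 249, 264, 290, 306, 314, 328, 330]
w9 214 [225, 253, 265, 290, 306, 315, 329, 330]
w9 217 [225, 253, 307, 315]
w9 220 [225, 253, 308, 314]
```

Tab and housing spacing equals the picture of the untouched door (gaps 14/14 px), so both pins are fully out. Handing in.

```bash
python3 -c "
from rig import robot
print(robot.hand_in())"
```

```text
the job is handed in; nothing more can be done
None
```

The door is closed on the repaired case with its barrel home under the hooks and both pins measured fully out, and the job is handed in; no verdict came back.

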